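# Feed a board under the guard to the length stop with a push stick

### The arm

A 6-joint arm with a two-finger parallel gripper is mounted at the origin on the work surface. World frame = base frame: x ahead of the robot, y to its left, z up, the work surface at z = 0. Lengths are in m, angles in degrees, forces in N, time in s.
With the tool pointing down it reaches from about 0.35 to 0.875 m from the base axis. Payload 4.2 kg.
Tool frame: the origin (TCP) lies at the very end of the fingers, on their centre line; the grasp point (between the pads) lies 19 mm behind it; z points along the fingers, y is the line along which they close (so a half turn about z gives the same grasp; the last joint's range is limited). The gripper opens to 87 mm and grips with 3 to 60 N. Pads are 19 mm wide; open, the fingers measure 117 mm over their backs; the gripper's body (75 mm by 190 mm) begins 51 mm behind the grasp point.
Start: joints at [-61.272, 22.042, 0.453, 0, -68.411, -14.817], TCP at [0.15, -0.607, 0.223] pointing down, gripper open.
Joint ranges: [-179.83, 179.83], [-69.29, 118.12], [-61.27, 80.66], [-181.25, 117.63], [-171.15, -9.14], [-177.46, 177.46]. Speed limits (degrees/s): [159.86, 159.86, 180, 180, 180, 180].

### API

Orientations are given as a 3x3 rotation matrix whose columns are the frame's x, y, z axes.
In Python, from station import sense, cams, r gives the robot as it stands. The module is installed in compiled form; this text tells all that it offers.
- The arm moves only by the tool step_arm, never from a script. Its argument "targets" is text: rows parted by semicolons, each of 4 numbers parted by spaces: the shift along the tool's x, y, z in cm, then the turn about the tool's z in degrees. In form: x y z turn; .... A call has 1 to 12 rows; each row shifts and turns the commanded pose from where the row before left it, along the tool's axes as they then stand; what a row does not reach is not made up. A row lasts 1/12 s, in which the tool goes at most 41.7 mm and 7.16 degrees, less where a joint would pass 70% of its speed; a pose out of reach is approached as far as the arm can. A call with a gripper value outside its range is refused whole. "claw" is the finger opening in cm, from 0 to 8.7, set as the call begins (left out, the last holds). The fingers move at their own pace and stop on an object; the grip force is fixed at half the most. Time passes only in rows, so rows that do not move let the fingers close. It gives the time, the measured TCP pose, the force, the opening and the grip force at its end, in the units of the state.
- sense(): the state, without advancing time (a new reading comes with each control period).
- cams.capture(name): name is "scene" or "top" or "wrist"; returns a dict with "frame" (420x560x3 uint8, blue, green, red), "vertical_fov" (degrees; the focal length in pixels is half the picture's height over the tangent of half this angle, whatever the lens; pixels are square), "cx", "cy" (the principal point, pixels), "dist_coeffs" ([k1, k2, p1, p2, k3] as OpenCV has them; the pictures are not rectified), "eye" and "rotation" of the camera in the world; the wrist camera has in their place "tool_from_camera" (4x4, takes a point from camera to tool coordinates, whose origin is the TCP and whose axes are the flange's). Camera axes: x right, y down, z forward; pixel columns grow to the right and rows downward; lengths in m; the calibration is good to about 2 mm. A picture is of the moment at which its call begins: read the wrist's pose just before it. There is no depth.
- r.finish_job(): hands the job in; it is judged then, once.
The state is a dict: "time_s": time; "joints": joint angles; "joint_velocities": joint speeds; "effort": joint torques, N m; "tcp_pos": TCP position; "ee_rot": TCP orientation; "wrist_force": force on the tool from outside, world axes, zero at the start; "moment": the same for the moment, N m; "gripper_width": opening from 0.0 (shut) to 1.0 (fully open); "gripper_force": force on a finger pad.
Only numpy, scipy, OpenCV 4.12 (cv2) and the standard library are available. Lean on these libraries where they do the work, as an engineer would, in place of code of your own. Each camera call takes 0.05 s, during which the arm holds its last target. There are 200 camera calls.

### The job

Take the push stick out of its wooden rack and, with its nose behind the small board, feed the board along the channel through the low opening of the machine's guard until it presses the plunger of the length stop fully home. Push gently: once the plunger is home do not lean on the board, keep the gripper itself off the board and do not bump the machine. Then draw the stick out, leaving the board against the stop, and lay the stick back in its rack; leave the other things on the bench where they are.

Things in the scene. Friction and masses are not known exactly. Their poses are not given: they have to be found in the camera images.
- machine: Benchtop edge-trimming machine (off), fixed. Origin on the bench under the channel; local +y = feed direction, x across, z up. Aluminium bed 40 mm above the origin, y -260 to 300, x -35 to 130 mm. Two steel rails, 10 mm high and wide, form a 44 mm wide channel on it centred on x = 0, y -250 to 290. A motor housing 50 mm high over the bed stands at x 47 to 123, y 10 to 130.
- entrance (a point): Middle of the guard's entrance, on the bed between the rails (machine y = 20 mm). The clear guard reaches from here 100 mm along the feed, is 76 mm wide, and its top is 64 mm above the bed; the dark lintels at both its ends leave an opening 24 mm high above the bed.
- exit (a point): Middle of the guard's exit, on the bed (machine y = 120 mm). Beyond it a dark block, the length stop, stands across the channel. Its place differs each time and is not reported: the face of its plunger, when out, is 35 to 75 mm beyond this point along the feed. Find it by feel (or by sight).
- drag_start (a point): Point on the bed inside the guard (machine y = 56 mm) under the start of a sprung steel hold-down shoe, 51 mm long, with a 15 degree ramp. The board lifts it 3 mm; from there on it drags on the board, so that the push needed is about 3 to 6 N.
- plunger (a joint): Travel of the length stop's plunger, a 14 mm steel disc facing the board, 10.5 mm above the bed; 0 = out, 0.006 m = fully home against a rigid end. Its spring is light (0.5 to 2 N), weaker than the shoe's drag, so the board stays where it is left. It counts as home from 0.004.
- board: Small pale softwood board, 40 mm wide (x), 120 mm long (y), 18 mm thick, about 70 g, lying in the channel on the infeed side with its long side along the feed. Origin at the centre of its underside; y along its length, towards the guard.
- stick: Plywood push stick, 22 mm wide (x), 190 mm long (y), about 90 g, standing on its straight lower edge in the rack. Origin in the middle of the lower edge; local +y points to the nose. Low nose part 14 mm high from y = -15 to +95 mm (flat end at +95); upright handle 50 mm high from y = -95 to -15 mm, to be gripped across x, e.g. at y = -55 mm.
- rack: Wooden rack for the push stick, fixed. Origin under its centre on the bench; y along its length, the stick lies in it along y with the nose towards +y. Block 44 x 232 mm, its inner floor 45 mm above the origin, with a rim 12 mm higher; inside 34 mm wide (x) and 222 mm long (y), open at the top.
- jar: Jam jar with red lid, 72 mm across, 100 mm high; a bystander, leave alone. Origin at the centre of its underside.
- tub: Round food can, 68 mm across, 110 mm high; a bystander, leave alone. Origin at the centre of its underside.
- tin: Flat wax tin, 48 mm across, 22 mm high, on the machine's bed on the far side of the channel; a bystander, leave alone. Origin at the centre of its underside.
- offcut: Loose offcut 40 x 90 x 18 mm on the bench to the right of the machine, not the board to feed; a bystander, leave alone. Origin at the centre of its underside.
- bowl: White bowl 130 mm across, 60 mm high; a bystander, leave alone. Origin at the centre of its underside.
- foodbox: White food box 130 x 90 x 60 mm to the right of the machine; a bystander, leave alone. Origin at the centre of its underside.
There are look-alikes about, which are no part of the job. Of the things shaped like the stick, the plywood one is meant.

How it is judged:
By the outcome, as a careful person would: the job done as asked, in the order asked, and still so for the second after the job is handed in, with the robot touching nothing.
It also fails if it takes over 72 s, if anything falls off the work surface, if the arm or the gripper's body presses on something with over 40 N, if the wrist force passes 120 N, or if a joint passes its speed limit or range.

## Working session

There is one attempt and no reset: what is moved stays moved. The work goes in short steps, Python scripts to look and compute and a tool call to move; the robot and the scene stay as the last step left them, time stands still between calls to the robot, and variables do not carry over. Pictures are saved under pics/ and viewed, at most 10 in all, crops included, and the job is handed in when it is done.

Besides the shell and the picture viewer there is one more tool, called after ">>>" by a JSON object that holds its "name" and its "arguments". step_arm: Moves the arm, as the interface text tells. Its arguments: {"type":"object","properties":{"targets":{"type":"string"},"claw":{"type":"number"}},"required":["targets"]}

```bash
mkdir -p pics; cat > h.py <<'E'
import numpy as np, cv2
from station import sense, cams, r
def K(c):
    h=c["frame"].shape[0]; f=h/2/np.tan(np.radians(c["vertical_fov"])/2)
    return np.array([[f,0,c["cx"]],[0,f,c["cy"]],[0,0,1.]])
def pose(c,s=None):
    if "eye" in c: return np.array(c["eye"]),np.array(c["rotation"])
    T=np.array(c["tool_from_camera"]); R=np.array(s["ee_rot"]); p=np.array(s["tcp_pos"])
    return p+R@T[:3,3], R@T[:3,:3]
def cast(c,px,z,s=None):
    e,R=pose(c,s); u=cv2.undistortPoints(np.array(px,float).reshape(-1,1,2),K(c),np.array(c["dist_coeffs"],float)).reshape(-1,2)
    d=np.c_[u,np.ones(len(u))]@R.T
    return e+d*((z-e[2])/d[:,2])[:,None]
def proj(c,P,s=None):
    e,R=pose(c,s); q=(np.array(P,float).reshape(-1,3)-e)@R
    return cv2.projectPoints(q,np.zeros(3),np.zeros(3),K(c),np.array(c["dist_coeffs"],float))[0].reshape(-1,2)
E
python3 - <<'E'
from h import *
import pickle
for n in("scene","top"):
    c=cams.capture(n); cv2.imwrite(f"pics/{n}0.png",c["frame"]); pickle.dump(c,open(n+".pkl","wb")); print(n,c["eye"],c["rotation"],c["vertical_fov"])
s=sense(); print(s["time_s"],s["tcp_pos"],s["ee_rot"])
E
```

```text
scene [1.0952781  0.81089284 1.21436056] [[-0.79585286  0.46197181 -0.39140805]
 [ 0.6054352   0.59845582 -0.52468929]
 [-0.00815123 -0.65454769 -0.75597677]] 42.052872381611195
top [0.38860849 0.01080168 0.98189296] [[-2.55247335e-03 -9.91652745e-01  1.28912058e-01]
 [-9.99819142e-01  1.01248077e-04 -1.90176840e-02]
 [ 1.88458864e-02 -1.28937285e-01 -9.91473655e-01]] 56.2063646850248
0.1 [ 0.1501437  -0.60615453  0.22159863] [[-9.70717285e-01 -2.40224202e-01 -5.35127130e-04]
 [-2.40224784e-01  9.70715580e-01  1.82113624e-03]
 [ 8.19752425e-05  1.89635923e-03 -9.99998199e-01]]
```

View pics/top0.png

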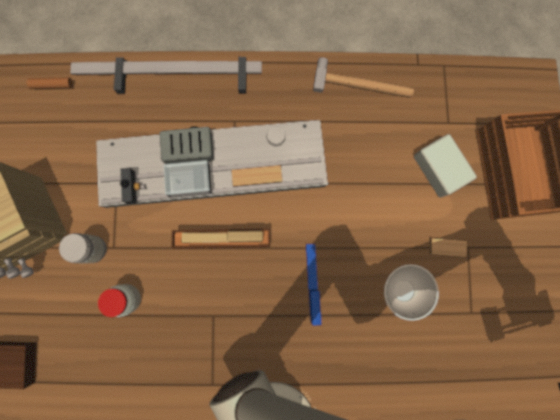

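View pics/scene0.png

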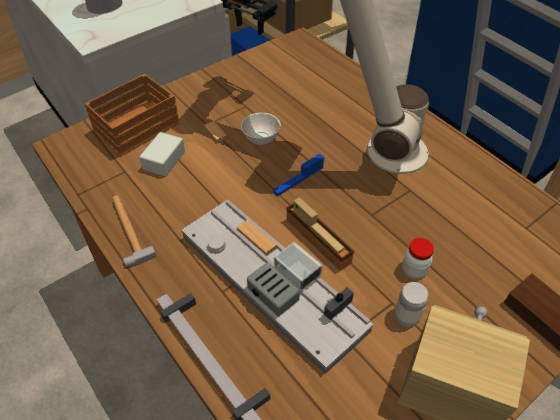

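```bash
python3 - <<'E'
from h import *
import pickle
c=pickle.load(open("top.pkl","rb")); f=c["frame"]
cv2.imwrite("pics/crop1.png",cv2.resize(f[110:260,85:345],None,fx=3,fy=3,interpolation=cv2.INTER_CUBIC))
hsv=cv2.cvtColor(f,cv2.COLOR_BGR2HSV)
# board & stick 
for n,(x0,y0,x1,y1),lo,hi in (("board",(225,160,290,192),(8,110,150),(22,255,255)),("stick",(170,225,275,250),(12,60,140),(30,170,255))):
    m=np.zeros(f.shape[:2],np.uint8); m[y0:y1,x0:x1]=cv2.inRange(hsv,lo,hi)[y0:y1,x0:x1]
    k=max(cv2.findContours(m,0,1)[0],key=cv2.contourArea); R=cv2.minAreaRect(k); print(n,R,cv2.contourArea(k))
    b=cv2.boxPoints(R); z={"board":.058,"stick":.059}[n]; print(b.round(1).tolist(),cast(c,b,z).round(4).tolist(),cast(c,[R[0]],z))
E
```

```text
board ((256.3044738769531, 175.4472198486328), (15.264264106750488, 47.641571044921875), 84.5596694946289) 663.5
[[231.89999389648438, 170.10000610351562], [279.29998779296875, 165.60000610351562], [280.70001220703125, 180.8000030517578], [233.3000030517578, 185.3000030517578]] [[0.6052, 0.0967, 0.058], [0.6165, -0.0172, 0.058], [0.5792, -0.0205, 0.058], [0.5681, 0.0927, 0.058]] [[0.59216527 0.03799046 0.058     ]]
stick ((221.00634765625, 238.05674743652344), (13.112789154052734, 92.14178466796875), 89.34893798828125) 1052.0
[[174.89999389648438, 232.0], [267.0, 231.0], [267.1000061035156, 244.10000610351562], [175.0, 245.10000610351562]] [[0.4564, 0.2287, 0.059], [0.4588, 0.0123, 0.059], [0.4281, 0.012, 0.059], [0.4257, 0.2275, 0.059]] [[0.44227017 0.12008759 0.059     ]]
```

View pics/crop1.png

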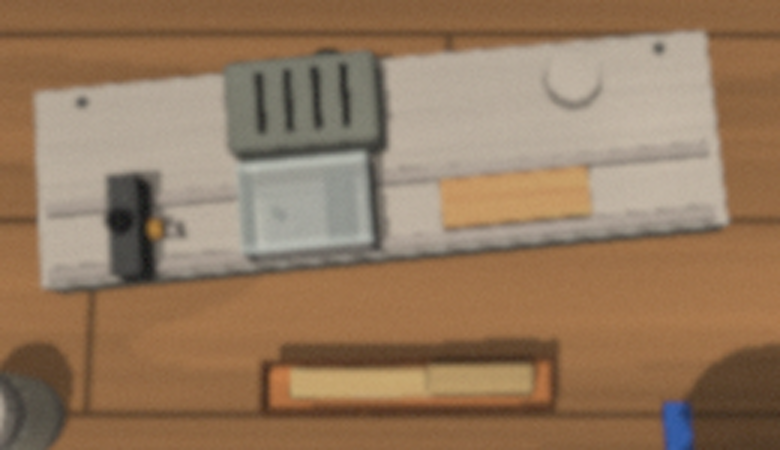

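Candidates shaped like the stick: the plywood one in the rack (top px 222,238) and the blue one (315,285). The plywood one, lying in the wooden rack, is the one meant. Its handle is on the right (crop 427–533) and its nose on the left (crop 290). The crop also shows the stop at (130,225), the plunger at (155,228) and the board at (515,198).

```bash
python3 - <<'E'
from h import *
import pickle
c=pickle.load(open("top.pkl","rb"))
o=np.array([85,110]); g=lambda p,z: cast(c,np.array(p)/3+o-0.33,z)
W=g([(35,92),(706,32),(729,222),(43,290)],.04)[:,:2]
L=np.array([(.130,.300),(.130,-.260),(-.035,-.260),(-.035,.300)])
wl=W-W.mean(0); ll=L-L.mean(0); a=np.arctan2((ll[:,0]*wl[:,1]-ll[:,1]*wl[:,0]).sum(),(ll*wl).sum())
R=np.array([[np.cos(a),-np.sin(a)],[np.sin(a),np.cos(a)]]); t=W.mean(0)-R@L.mean(0)
print("machine",t,np.degrees(a),"res",(W-(L@R.T+t)).round(4).tolist())
loc=lambda w:(w[:,:2]-t)@R
print("board loc",loc(g([(442,180),(588,166),(590,214),(445,228)],.058)).round(4).tolist())
print("plunger",loc(g([(150,228),(165,226),(185,230)],.0505)).round(4).tolist())
print("stop",loc(g([(108,177),(152,174)],.07)).round(4).tolist())
print("stick nose/handle end",g([(290,384)],.059),g([(427,379),(533,376)],.095))
print("rack corners",g([(263,362),(555,357),(555,408),(265,411)],.057).round(4).tolist())
s=sense(); print("tin",loc(g([(572,80)],.06)))
E
```

```text
machine [0.58450118 0.12593069] 5.527320448641406 res [[0.0009, 0.0003], [-0.0014, 0.0], [0.0012, 0.0002], [-0.0007, -0.0006]]
board loc [[0.0188, -0.0315], [0.0192, -0.149], [-0.02, -0.1466], [-0.0203, -0.0306]]
plunger [[0.0042, 0.2062], [0.0047, 0.194], [-0.0002, 0.1781]]
stop [[0.0442, 0.2313], [0.0432, 0.1962]]
stick nose/handle end [[0.44315759 0.21315378 0.059     ]] [[0.44479743 0.10238263 0.095     ]
 [0.44699547 0.02279788 0.095     ]]
rack corners [[0.4605, 0.2353, 0.057], [0.4644, 0.0061, 0.057], [0.4244, 0.0061, 0.057], [0.4222, 0.2326, 0.057]]
tin [[ 0.09096118 -0.14319788]]
```

>>> {"name": "step_arm", "arguments": {"targets": "0 0 0 -7;0 0 0 -7;0 0 0 -7;0 0 0 -7;0 0 0 -7;0 0 0 -7;0 0 0 -7;0 0 0 -7;0 0 0 -7;0 0 0 -7;0 0 0 -7;0 0 0 -0.1", "claw": 6}}

```text
time_s: 1.1
tcp_pos: [0.1502, -0.6063, 0.2219]
ee_rot: [[0.02, -1.0, -0.0], [-1.0, -0.02, 0.001], [-0.001, 0.0, -1.0]]
wrist_force: [0.6, 0.5, -0.4]
gripper_width: 0.691
gripper_force: 0.0
```

>>> {"name": "step_arm", "arguments": {"targets": "-2.4 -2.8 0 0;-2.8 -2.8 0 0;-2.8 -2.8 0 0;-2.8 -2.8 0 0;-2.8 -2.8 0 0;-2.8 -2.8 0 0;-2.8 -2.8 0 0;-2.8 -2.8 0 0;-2.8 -2.8 0 0;-2.8 -2.8 0 0;-2.8 -2.7 0 0;-2.8 0 0 0"}}

```text
time_s: 2.1
tcp_pos: [0.4553, -0.2677, 0.222]
ee_rot: [[0.017, -1.0, 0.001], [-1.0, -0.017, -0.001], [0.001, -0.001, -1.0]]
wrist_force: [0.5, 0.4, 0.3]
gripper_width: 0.689
gripper_force: 0.0
```

>>> {"name": "step_arm", "arguments": {"targets": "-3 0 0 0;-3 0 0 0;-3 0 0 0;-3 0 0 0;-3 0 0 0;-3 0 0 0;-3 0 0 0;-3 0 0 0;-3 0 0 0;-3 0 0 0;0 0 0 0;0 0 0 0"}}

```text
time_s: 3.1
tcp_pos: [0.4459, 0.0319, 0.2225]
ee_rot: [[0.018, -1.0, -0.0], [-1.0, -0.018, -0.0], [0.0, 0.0, -1.0]]
wrist_force: [0.0, 0.1, 0.8]
gripper_width: 0.685
gripper_force: 0.0
```

```bash
python3 - <<'E'
from h import *
import pickle
s=sense(); c=cams.capture("wrist"); pickle.dump((c,s),open("w1.pkl","wb"))
print(np.array(c["tool_from_camera"]).round(3).tolist(), c["vertical_fov"])
cv2.imwrite("pics/w1.png",c["frame"])
E
```

```text
[[-0.0, -0.959, -0.283, 0.078], [1.0, -0.0, -0.001, 0.0], [0.001, -0.283, 0.959, -0.162], [0.0, 0.0, 0.0, 1.0]] 59.83307867882449
```

View pics/w1.png

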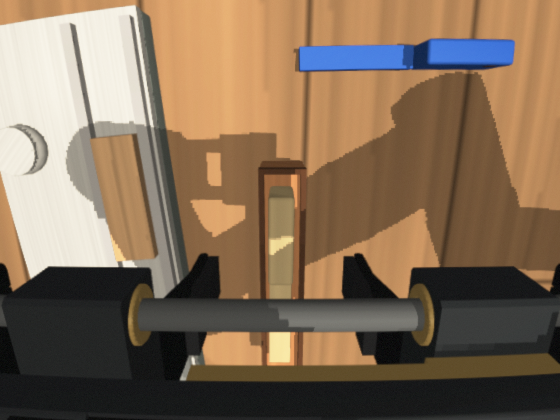

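```bash
python3 - <<'E'
from h import *
import pickle
c,s=pickle.load(open("w1.pkl","rb"))
print("handle top: rear L,R; front L,R",cast(c,[(270,194),(292,194),(267.5,284),(294,284)],.095,s).round(4).tolist())
print("rack rim rear outer",cast(c,[(260,166),(306,166)],.057,s).round(4).tolist())
W=cast(c,[(94,138),(136,134),(155,258)],.058,s)
t=np.array([.5845,.1259]);a=np.radians(5.527);R=np.array([[np.cos(a),-np.sin(a)],[np.sin(a),np.cos(a)]])
print("board",((W[:,:2]-t)@R).round(4).tolist())
E
```

```text
handle top: rear L,R; front L,R [[0.4548, 0.0215, 0.095], [0.437, 0.0212, 0.095], [0.4563, 0.1024, 0.095], [0.433, 0.102, 0.095]]
rack rim rear outer [[0.4651, 0.0047, 0.057], [0.4237, 0.004, 0.057]]
board [[0.0157, -0.1471], [-0.0234, -0.1469], [-0.0199, -0.0282]]
```

>>> {"name": "step_arm", "arguments": {"targets": "-1.5 0 0 0;-1.5 0 0 0;0 0 2 0;0 0 2 0;0 0 2 0;0 0 2 0;0 0 2 0;0 0 2 0;0 0 1.5 0;0 0 1.25 0;0 0 1 0;0 0 0 0"}}

```text
time_s: 4.15
tcp_pos: [0.4441, 0.0588, 0.0631]
ee_rot: [[0.014, -1.0, -0.005], [-1.0, -0.014, -0.002], [0.002, 0.005, -1.0]]
wrist_force: [-0.7, 0.1, 0.4]
gripper_width: 0.69
gripper_force: 0.0
```

>>> {"name": "step_arm", "arguments": {"targets": "0 0 0 0;0 0 0 0;0 0 0 0;0 0 0 0;0 0 0 0;0 0 0 0;0 0 0 0;0 0 0 0", "claw": 1}}

```text
time_s: 4.82
tcp_pos: [0.4456, 0.0608, 0.0653]
ee_rot: [[0.018, -1.0, 0.0], [-1.0, -0.018, 0.0], [-0.0, -0.0, -1.0]]
wrist_force: [-0.9, -0.5, 1.3]
gripper_width: 0.245
gripper_force: 30.0
```

>>> {"name": "step_arm", "arguments": {"targets": "0 0 -0.5 0;0 0 -1 0;0 0 -1.5 0;0 0 -1.5 0;0 0 -1.5 0;0 0 -1.5 0;0 0 -0.5 0;1.2 -0.5 0 0;2 -1.48 0 0;2 -1.5 0 0;2 -1.5 0 0;2 -1.5 0 0"}}

```text
time_s: 5.82
tcp_pos: [0.5121, -0.031, 0.1446]
ee_rot: [[0.018, -1.0, -0.001], [-1.0, -0.018, 0.0], [-0.0, 0.001, -1.0]]
wrist_force: [0.4, -0.3, -0.1]
gripper_width: 0.247
gripper_force: 30.0
```

>>> {"name": "step_arm", "arguments": {"targets": "2 -1.5 0 0;2 -1.5 0 0;2 -1.5 0 0;2 -1.5 0 0;2 -1.5 0 0;2 -1.5 0 0;2 -1 0 0;2.04 0 0 0;0 0 0 -1.5;0 0 0 -1.5;0 0 0 -1.5;0 0 0 0"}}

```text
time_s: 6.82
tcp_pos: [0.6142, -0.1889, 0.1439]
ee_rot: [[0.096, -0.995, -0.002], [-0.995, -0.096, 0.0], [-0.001, 0.002, -1.0]]
wrist_force: [-0.1, 0.1, -1.5]
gripper_width: 0.251
gripper_force: 30.0
```

>>> {"name": "step_arm", "arguments": {"targets": "0 0 1 0;0 0 1 0;0 0 1 0;0 0 0.5 0;0 0 0 0;0 0 0 0"}}

```text
time_s: 7.32
tcp_pos: [0.6145, -0.1887, 0.1093]
ee_rot: [[0.096, -0.995, -0.001], [-0.995, -0.096, -0.0], [-0.0, 0.001, -1.0]]
wrist_force: [-0.5, -0.6, -1.0]
gripper_width: 0.255
gripper_force: 30.0
```

```bash
python3 - <<'E'
from h import *
import pickle
s=sense(); c=cams.capture("wrist"); c2=cams.capture("top"); pickle.dump((c,s,c2),open("w2.pkl","wb"))
t=np.array([.5845,.1259]);a=np.radians(5.527);R=np.array([[np.cos(a),-np.sin(a)],[np.sin(a),np.cos(a)]])
print("tcp loc",(s["tcp_pos"][:2]-t)@R,s["tcp_pos"],s["wrist_force"])
x=np.vstack([cv2.resize(c["frame"],(480,360))[:300],cv2.resize(c2["frame"][100:230,90:370],(480,223))])
cv2.imwrite("pics/w2.png",cv2.resize(x,None,fx=1.1,fy=1.1))
E
```

```text
tcp loc [-0.00041176 -0.31607543] [ 0.6145329  -0.18874563  0.10925501] [-0.52999825 -0.56965864 -0.95545334]
```

View pics/w2.png

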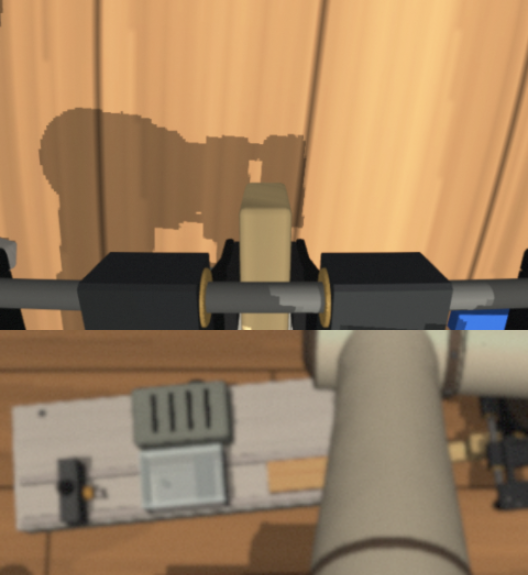

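>>> {"name": "step_arm", "arguments": {"targets": "0 0 1 0;0 0 1 0;0 0 1 0;0 0 0.8 0;0 0 0.4 0;0 0 0.3 0;0 0 0.2 0;0 0 0 0;0 0 0 0"}}

```text
time_s: 8.17
tcp_pos: [0.6151, -0.1888, 0.0633]
ee_rot: [[0.096, -0.995, 0.001], [-0.995, -0.096, -0.0], [0.0, -0.001, -1.0]]
wrist_force: [-0.0, -0.4, -0.8]
gripper_width: 0.25
gripper_force: 30.0
```

```bash
python3 - <<'E'
from h import *
import pickle
s=sense(); c=cams.capture("scene"); pickle.dump((c,s),open("s2.pkl","wb"))
print(s["tcp_pos"],s["wrist_force"],s["moment"])
t=np.array([.5845,.1259]);a=np.radians(5.527);R=np.array([[np.cos(a),-np.sin(a)],[np.sin(a),np.cos(a)]])
P=lambda x,y,z:np.r_[R@[x,y]+t,z]
print(proj(c,[P(0,-.148,.04),P(0,-.165,.042),P(0,.18,.05),P(0,.195,.05)]))
f=c["frame"]; cv2.imwrite("pics/s2.png",cv2.resize(f[190:350,170:380],None,fx=3.7,fy=3.7,interpolation=cv2.INTER_CUBIC))
E
```

```text
[ 0.61505834 -0.1888288   0.06331616] [-0.04952947 -0.41046681 -0.77044049] [ 0.04076791  0.1022127  -0.04303871]
[[241.51078156 226.08804963]
 [237.5331318  222.2000625 ]
 [326.84334459 297.91848296]
 [331.20370518 301.68294812]]
```

View pics/s2.png

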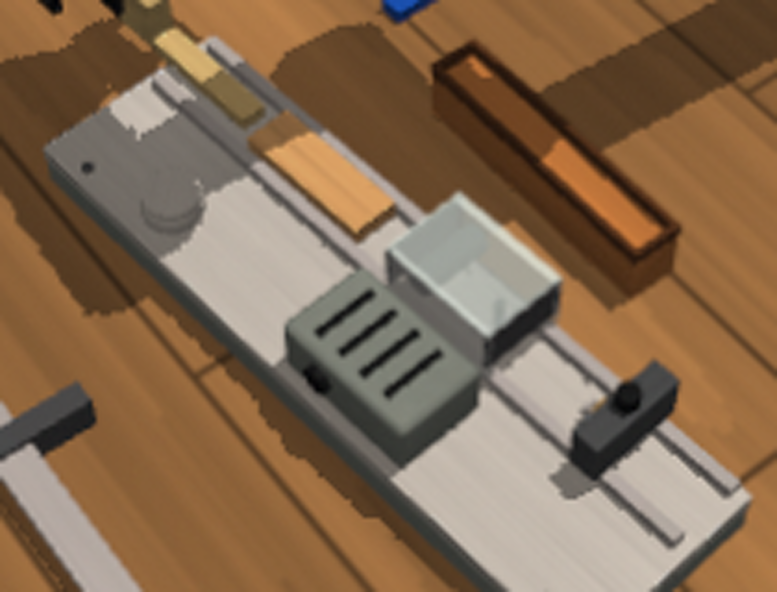

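>>> {"name": "step_arm", "arguments": {"targets": "0 0 0.15 0;-0.5 0 0 0;-0.5 0 0 0;-0.3 0 0 0;-0.2 0 0 0;-0.3 0 0 0;-0.5 0 0 0;-0.5 0 0 0;-0.5 0 0 0;-0.5 0 0 0;-0.5 0 0 0;-0.5 0 0 0"}}

```text
time_s: 9.22
tcp_pos: [0.6102, -0.1405, 0.0616]
ee_rot: [[0.096, -0.995, 0.0], [-0.995, -0.096, -0.0], [0.0, -0.0, -1.0]]
wrist_force: [-0.1, -0.4, 0.1]
gripper_width: 0.249
gripper_force: 30.0
```

>>> {"name": "step_arm", "arguments": {"targets": "-0.5 0 0 0;-0.5 0 0 0;-0.5 0 0 0;-0.5 0 0 0;-0.5 0 0 0;-0.5 0 0 0;-0.5 0 0 0;-0.5 0 0 0;-0.5 0 0 0"}}

```text
time_s: 9.97
tcp_pos: [0.6058, -0.0957, 0.0616]
ee_rot: [[0.096, -0.995, -0.0], [-0.995, -0.096, -0.0], [0.0, 0.0, -1.0]]
wrist_force: [-0.2, -0.7, -1.5]
gripper_width: 0.248
gripper_force: 30.0
```

>>> {"name": "step_arm", "arguments": {"targets": "-0.3 0 0 0;-0.3 0 0 0;-0.3 0 0 0;-0.3 0 0 0;-0.3 0 0 0;-0.3 0 0 0;-0.3 0 0 0;-0.3 0 0 0;-0.3 0 0 0;-0.3 0 0 0;-0.3 0 0 0;-0.3 0 0 0"}}

```text
time_s: 10.97
tcp_pos: [0.6025, -0.0616, 0.062]
ee_rot: [[0.096, -0.995, 0.0], [-0.995, -0.096, -0.002], [0.002, 0.0, -1.0]]
wrist_force: [1.1, -7.8, 1.3]
gripper_width: 0.254
gripper_force: 30.0
```

>>> {"name": "step_arm", "arguments": {"targets": "-0.4 0 0 0;-0.4 0 0 0;-0.4 0 0 0;-0.4 0 0 0;-0.4 0 0 0;-0.4 0 0 0;-0.4 0 0 0;-0.4 0 0 0"}}

```text
time_s: 11.63
tcp_pos: [0.5993, -0.0296, 0.0619]
ee_rot: [[0.096, -0.995, -0.0], [-0.995, -0.096, -0.002], [0.002, 0.0, -1.0]]
wrist_force: [-0.3, -7.0, 0.1]
gripper_width: 0.25
gripper_force: 30.0
```

>>> {"name": "step_arm", "arguments": {"targets": "-0.4 0 0 0;-0.4 0 0 0;-0.4 0 0 0;-0.4 0 0 0;-0.4 0 0 0;-0.4 0 0 0;-0.4 0 0 0;-0.2 0 0 0"}}

```text
time_s: 12.3
tcp_pos: [0.5963, 0.0004, 0.0618]
ee_rot: [[0.096, -0.995, -0.001], [-0.995, -0.096, -0.002], [0.002, 0.001, -1.0]]
wrist_force: [-0.2, -6.6, 1.2]
gripper_width: 0.248
gripper_force: 30.0
```

```bash
python3 - <<'E'
from h import *
import pickle
s=sense(); c=cams.capture("scene"); c2=cams.capture("top");pickle.dump((c,s,c2),open("s3.pkl","wb"))
t=np.array([.5845,.1259]);a=np.radians(5.527);R=np.array([[np.cos(a),-np.sin(a)],[np.sin(a),np.cos(a)]])
print((s["tcp_pos"][:2]-t)@R,s["tcp_pos"],s["wrist_force"],s["moment"])
f=c["frame"]; A=cv2.resize(f[230:335,270:380],(550,525),interpolation=cv2.INTER_CUBIC)
g=c2["frame"][150:220,95:235]; B=cv2.resize(g,(250,125)); 
cv2.imwrite("pics/s3.png",A)
E
```

```text
[-0.00036933 -0.12608217] [5.96275963e-01 3.68427131e-04 6.18143542e-02] [-0.18207588 -6.62298604  1.20545997] [-1.7614127  -0.02040955  0.0114503 ]
```

View pics/s3.png

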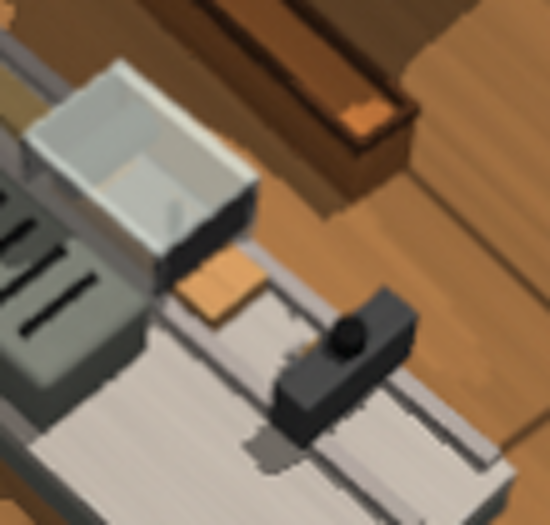

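The board (front edge at crop 217,325 to 268,278) sticks out of the guard; the plunger is about 40 mm ahead of it, near crop (303,350).

>>> {"name": "step_arm", "arguments": {"targets": "-0.3 0 0 0;-0.3 0 0 0;-0.3 0 0 0;-0.3 0 0 0;-0.3 0 0 0;-0.3 0 0 0;-0.3 0 0 0;-0.2 0 0 0;-0.1 0 0 0;-0.1 0 0 0"}}

```text
time_s: 13.23
tcp_pos: [0.5938, 0.0251, 0.0617]
ee_rot: [[0.096, -0.995, -0.001], [-0.995, -0.096, -0.002], [0.002, 0.001, -1.0]]
wrist_force: [1.0, -6.3, 1.0]
gripper_width: 0.252
gripper_force: 30.0
```

>>> {"name": "step_arm", "arguments": {"targets": "-0.1 0 0 0;-0.1 0 0 0;-0.1 0 0 0;-0.1 0 0 0;0 0 0 0"}}

```text
time_s: 13.65
tcp_pos: [0.5934, 0.0291, 0.0617]
ee_rot: [[0.096, -0.995, -0.001], [-0.995, -0.096, -0.001], [0.001, 0.001, -1.0]]
wrist_force: [-0.1, -4.6, -0.0]
gripper_width: 0.248
gripper_force: 30.0
```

>>> {"name": "step_arm", "arguments": {"targets": "-0.1 0 0 0;-0.1 0 0 0;-0.1 0 0 0;0 0 0 0"}}

```text
time_s: 13.98
tcp_pos: [0.5931, 0.0321, 0.0617]
ee_rot: [[0.096, -0.995, -0.001], [-0.995, -0.096, -0.002], [0.001, 0.001, -1.0]]
wrist_force: [0.3, -5.8, 0.1]
gripper_width: 0.254
gripper_force: 30.0
```

>>> {"name": "step_arm", "arguments": {"targets": "-0.1 0 0 0;-0.1 0 0 0;-0.1 0 0 0"}}

```text
time_s: 14.23
tcp_pos: [0.5928, 0.0349, 0.0617]
ee_rot: [[0.096, -0.995, -0.001], [-0.995, -0.096, -0.002], [0.002, 0.001, -1.0]]
wrist_force: [1.4, -6.5, 0.3]
gripper_width: 0.251
gripper_force: 30.0
```

>>> {"name": "step_arm", "arguments": {"targets": "-0.1 0 0 0;-0.1 0 0 0"}}

```text
time_s: 14.4
tcp_pos: [0.5926, 0.0369, 0.0617]
ee_rot: [[0.096, -0.995, -0.001], [-0.995, -0.096, -0.002], [0.002, 0.001, -1.0]]
wrist_force: [0.7, -7.1, 1.3]
gripper_width: 0.248
gripper_force: 30.0
```

>>> {"name": "step_arm", "arguments": {"targets": "-0.1 0 0 0;-0.1 0 0 0"}}

```text
time_s: 14.57
tcp_pos: [0.5924, 0.0387, 0.0618]
ee_rot: [[0.096, -0.995, -0.001], [-0.995, -0.096, -0.002], [0.002, 0.001, -1.0]]
wrist_force: [1.5, -6.9, 0.6]
gripper_width: 0.255
gripper_force: 30.0
```

```bash
python3 - <<'E'
from h import *
s=sense(); print(s["wrist_force"],s["moment"])
f=cams.capture("scene")["frame"]; A=cv2.resize(f[270:325,305:365],(600,550),interpolation=cv2.INTER_CUBIC)
cv2.imwrite("pics/s4.png",A)
E
```

```text
[ 1.52194482 -6.89350874  0.55275159] [-2.1315405  -0.2277859   0.01997402]
```

View pics/s4.png

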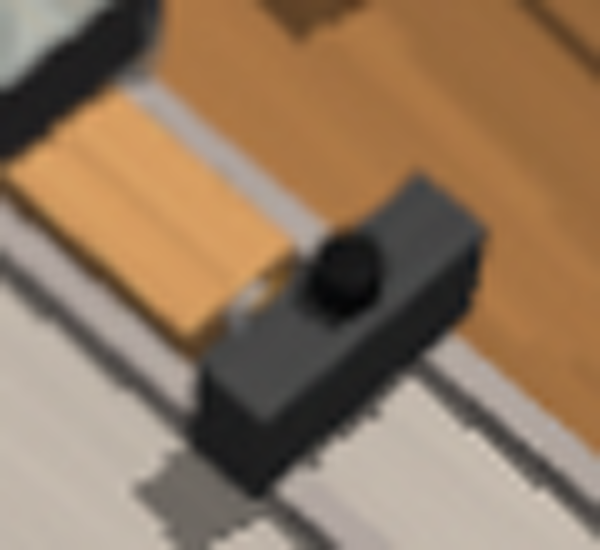

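The board's front edge (crop 190,340 to 295,250) is now at or very near the plunger disc (262,292). I'll go on in 1 mm steps by feel.

>>> {"name": "step_arm", "arguments": {"targets": "-0.1 0 0 0"}}

```text
time_s: 14.7
tcp_pos: [0.5923, 0.0395, 0.0618]
ee_rot: [[0.096, -0.995, -0.001], [-0.995, -0.096, -0.002], [0.002, 0.001, -1.0]]
wrist_force: [0.9, -8.5, 0.3]
gripper_width: 0.25
gripper_force: 30.0
```

>>> {"name": "step_arm", "arguments": {"targets": "-0.1 0 0 0"}}

```text
time_s: 14.78
tcp_pos: [0.5922, 0.0405, 0.0618]
ee_rot: [[0.096, -0.995, -0.001], [-0.995, -0.096, -0.002], [0.002, 0.001, -1.0]]
wrist_force: [0.4, -8.1, 0.4]
gripper_width: 0.248
gripper_force: 30.0
```

>>> {"name": "step_arm", "arguments": {"targets": "-0.1 0 0 0"}}

```text
time_s: 14.87
tcp_pos: [0.5921, 0.0414, 0.0618]
ee_rot: [[0.096, -0.995, -0.001], [-0.995, -0.096, -0.002], [0.002, 0.001, -1.0]]
wrist_force: [0.7, -8.7, 2.1]
gripper_width: 0.25
gripper_force: 30.0
```

```bash
python3 -c "
from h import *
s=sense(); print(s['tcp_pos'],s['wrist_force'],s['moment'])"
```

```text
[0.59209418 0.04137242 0.06179892] [ 0.69755334 -8.74059553  2.13376608] [-2.32511466 -0.14904147 -0.09285065]
```

>>> {"name": "step_arm", "arguments": {"targets": "-0.05 0 0 0"}}

```text
time_s: 14.95
tcp_pos: [0.592, 0.0419, 0.0618]
ee_rot: [[0.096, -0.995, -0.001], [-0.995, -0.096, -0.002], [0.002, 0.001, -1.0]]
wrist_force: [0.9, -7.9, 1.6]
gripper_width: 0.254
gripper_force: 30.0
```

>>> {"name": "step_arm", "arguments": {"targets": "-0.05 0 0 0"}}

```text
time_s: 15.03
tcp_pos: [0.5919, 0.0423, 0.0618]
ee_rot: [[0.096, -0.995, -0.001], [-0.995, -0.096, -0.002], [0.002, 0.002, -1.0]]
wrist_force: [1.8, -8.8, 1.4]
gripper_width: 0.25
gripper_force: 30.0
```

>>> {"name": "step_arm", "arguments": {"targets": "-0.05 0 0 0"}}

```text
time_s: 15.12
tcp_pos: [0.5919, 0.0427, 0.0618]
ee_rot: [[0.096, -0.995, -0.001], [-0.995, -0.096, -0.003], [0.002, 0.001, -1.0]]
wrist_force: [1.0, -10.1, 0.9]
gripper_width: 0.25
gripper_force: 30.0
```

```bash
python3 -c "
from h import *
s=sense(); print(s['tcp_pos'],s['wrist_force'],s['moment'])"
```

```text
[0.59194141 0.04268295 0.06183551] [  1.00638313 -10.09915411   0.9197412 ] [-2.86807963 -0.24985071  0.01448157]
```

>>> {"name": "step_arm", "arguments": {"targets": "-0.04 0 0 0"}}

```text
time_s: 15.2
tcp_pos: [0.5919, 0.0428, 0.0619]
ee_rot: [[0.096, -0.995, -0.001], [-0.995, -0.096, -0.003], [0.003, 0.002, -1.0]]
wrist_force: [1.4, -10.0, 1.6]
gripper_width: 0.248
gripper_force: 30.0
```

```bash
python3 -c "
from h import *
s=sense(); print(s['tcp_pos'],s['wrist_force'],s['moment'])"
```

```text
[0.59188816 0.04275733 0.06190725] [ 1.38171358 -9.97117409  1.61020636] [-3.1268855  -0.323236   -0.07426815]
```

The advance has stalled (0.1 mm for 0.4 mm commanded) and the moment is rising, so the plunger is home. I'll draw back.

>>> {"name": "step_arm", "arguments": {"targets": "0.1 0 0 0;0.1 0 0 0;0.3 0 0 0;0.5 0 0 0;1 0 0 0;1 0 0 0;1 0 0 0;1 0 0 0;1 0 0 0;1 0 0 0;1 0 0 0;1 0 0 0"}}

```text
time_s: 16.2
tcp_pos: [0.6009, -0.0457, 0.0616]
ee_rot: [[0.096, -0.995, 0.0], [-0.995, -0.096, 0.0], [-0.0, -0.0, -1.0]]
wrist_force: [0.0, 0.2, -1.8]
gripper_width: 0.248
gripper_force: 30.0
```

>>> {"name": "step_arm", "arguments": {"targets": "1 0 0 0;1 0 0 0;0 0 0 0;0 0 -1 0;0 0 -1.5 0;0 0 -1.5 0;0 0 -1.5 0;0 0 -1.5 0;0 0 -1.3 0;0 0 0 0;0 0 0 0"}}

```text
time_s: 17.12
tcp_pos: [0.6032, -0.0638, 0.1457]
ee_rot: [[0.097, -0.995, 0.002], [-0.995, -0.097, 0.001], [-0.0, -0.002, -1.0]]
wrist_force: [-0.5, 0.5, -1.3]
gripper_width: 0.25
gripper_force: 30.0
```

```bash
python3 - <<'E'
from h import *
import pickle
s=sense(); print(s["tcp_pos"],s["ee_rot"],s["wrist_force"],s["moment"])
c=cams.capture("scene"); d=cams.capture("wrist"); pickle.dump((c,d,s),open("s5.pkl","wb"))
f=c["frame"]; A=cv2.resize(f[270:325,305:365],(400,367),interpolation=cv2.INTER_CUBIC)
B=cv2.resize(f[180:300,190:330],(400,343),interpolation=cv2.INTER_CUBIC)
A=A[:343]
cv2.imwrite("pics/s5.png",np.hstack([A,B]))
E
```

```text
[ 0.60319329 -0.06384789  0.14566926] [[ 9.66861428e-02 -9.95312202e-01  2.32614696e-03]
 [-9.95314846e-01 -9.66849725e-02  6.10650677e-04]
 [-3.82884614e-04 -2.37429007e-03 -9.99997108e-01]] [-0.52599311  0.48233166 -1.27734285] [-0.02695678  0.13749848  0.00432725]
```

View pics/s5.png

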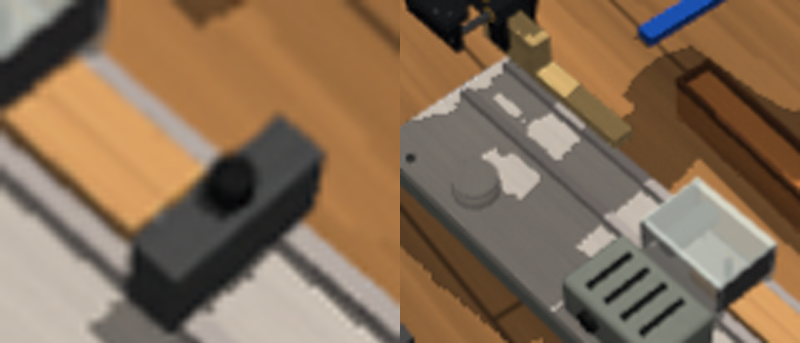

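```bash
python3 - <<'E'
from h import *
import pickle
c,d,s=pickle.load(open("s5.pkl","rb"))
print(proj(c,[[.5887,.0865,.1254],[.5887,.0865,.1394],[.5887+.011,.0865+.001,.1394],[.5887-.011,.0865-.001,.1394],[.5887,.0865,.1294]]))
f=c["frame"][215:235,255:290]; h=cv2.cvtColor(c["frame"],cv2.COLOR_BGR2HSV); m=cv2.inRange(h,(15,70,60),(32,200,255))
m[:, :225]=0; m[:,300:]=0; m[:195]=0; m[245:]=0
k=max(cv2.findContours(m,0,1)[0],key=cv2.contourArea)[:,0]; print(k[k[:,0].argmax()],k[k[:,1].argmax()],len(k))
E
```

```text
[[266.81840721 228.9078967 ]
 [266.69441013 225.44436825]
 [263.44766874 227.73095865]
 [269.91921188 223.17313396]
 [266.7831608  227.92371853]]
[299 244] [282 244] 377
```

>>> {"name": "step_arm", "arguments": {"targets": "0 0 0 1.5;0 0 0 1.5;0 0 0 1.5;-0.7 1 0 0;-1.5 2 0 0;-2 2 0 0;-2 2 0 0;-2 2 0 0;-2 2 0 0;-1.5 2 0 0;-1 1.5 0 0;-0.04 1.04 0 0"}}

```text
time_s: 18.22
tcp_pos: [0.4432, 0.0611, 0.1437]
ee_rot: [[0.02, -1.0, -0.002], [-1.0, -0.02, -0.001], [0.001, 0.002, -1.0]]
wrist_force: [-0.0, 0.1, -0.7]
gripper_width: 0.252
gripper_force: 30.0
```

>>> {"name": "step_arm", "arguments": {"targets": "0 0 1 0;0 0 1.5 0;0 0 1.5 0;0 0 0 0;0 0 0 0"}}

```text
time_s: 18.63
tcp_pos: [0.4446, 0.0596, 0.1038]
ee_rot: [[0.018, -1.0, -0.003], [-1.0, -0.017, -0.002], [0.002, 0.003, -1.0]]
wrist_force: [-0.1, 0.1, 0.1]
gripper_width: 0.247
gripper_force: 30.0
```

>>> {"name": "step_arm", "arguments": {"targets": "-0.1 -0.1 0.5 0;0 0 1 0;0 0 0.8 0;0 0 0.6 0;0 0 0.4 0;0 0 0.3 0;0 0 0.2 0;0 0 0 0;0 0 0 0"}}

```text
time_s: 19.38
tcp_pos: [0.4463, 0.0612, 0.0667]
ee_rot: [[0.018, -1.0, 0.0], [-1.0, -0.018, 0.0], [-0.0, -0.0, -1.0]]
wrist_force: [-0.3, -0.9, -0.6]
gripper_width: 0.252
gripper_force: 30.0
```

>>> {"name": "step_arm", "arguments": {"targets": "0 0 0.05 0;0 0 0.05 0;0 0 0 0;0 0 0 0"}}

```text
time_s: 19.72
tcp_pos: [0.4462, 0.0612, 0.0657]
ee_rot: [[0.018, -1.0, 0.0], [-1.0, -0.018, 0.0], [-0.0, -0.0, -1.0]]
wrist_force: [0.1, 0.5, -1.3]
gripper_width: 0.254
gripper_force: 30.0
```

>>> {"name": "step_arm", "arguments": {"targets": "0 0 0 0;0 0 0 0;0 0 0 0;0 0 0 0;0 0 0 0;0 0 0 0", "claw": 6}}

```text
time_s: 20.22
tcp_pos: [0.4462, 0.0612, 0.0656]
ee_rot: [[0.018, -1.0, 0.0], [-1.0, -0.018, 0.0], [-0.0, -0.0, -1.0]]
wrist_force: [-0.1, 0.1, -1.0]
gripper_width: 0.615
gripper_force: 0.0
```

>>> {"name": "step_arm", "arguments": {"targets": "0 0 -1 0;0 0 -1 0;0 0 -1.5 0;0 0 -2 0;0 0 -2 0;0 0 -2 0;0 0 -2 0;0 0 -2 0;2 0 -1 0;3 0 0 0;3 0 0 0;3 0 0 0"}}

```text
time_s: 21.22
tcp_pos: [0.4479, -0.0497, 0.2109]
ee_rot: [[0.019, -1.0, 0.001], [-1.0, -0.019, 0.0], [-0.0, -0.001, -1.0]]
wrist_force: [-0.2, -0.1, 0.3]
gripper_width: 0.686
gripper_force: 0.0
```

>>> {"name": "step_arm", "arguments": {"targets": "3 0 0 0;3 0 0 0;3 0 0 0;3 0 0 0;3 0 0 0;3 0 0 0;3 0 0 0;3 0 0 0;2 0 0 0;0 0 0 0;0 0 0 0"}}

```text
time_s: 22.13
tcp_pos: [0.4522, -0.3094, 0.2099]
ee_rot: [[0.015, -1.0, -0.001], [-1.0, -0.015, 0.001], [-0.001, 0.001, -1.0]]
wrist_force: [0.2, 0.3, -0.2]
gripper_width: 0.688
gripper_force: 0.0
```

```bash
python3 - <<'E'
from h import *
c=cams.capture("top")["frame"]; d=cams.capture("scene")["frame"]
a=cv2.resize(c[110:260,85:345],(780,300)); b=cv2.resize(d[180:340,180:390],(390,297))
cv2.imwrite("pics/end.png",np.vstack([a,np.hstack([b,cv2.resize(c,(390,297))])]))
E
```

```text
(no output)
```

View pics/end.png

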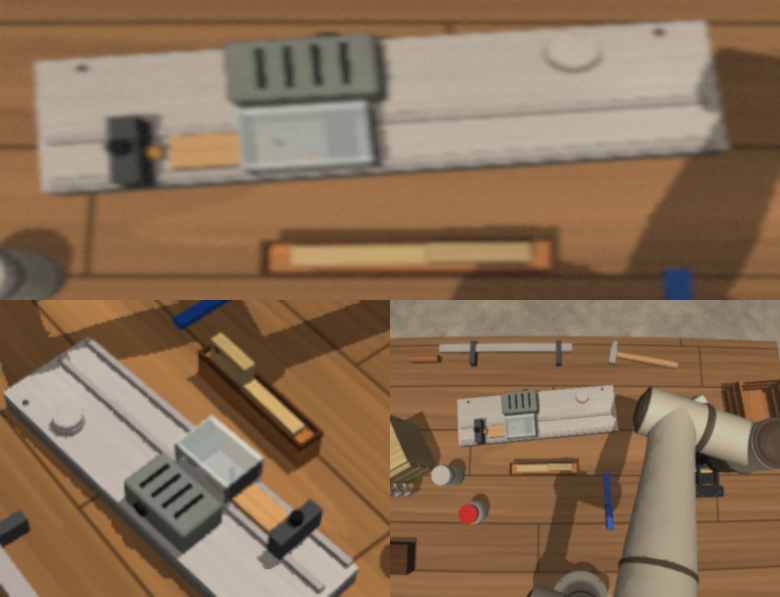

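```bash
python3 - <<'E'
from h import *
import pickle
t=np.array([.5845,.1259]);a=np.radians(5.527);R=np.array([[np.cos(a),-np.sin(a)],[np.sin(a),np.cos(a)]])
ys=np.arange(.160,.216,.002)
A=pickle.load(open("top.pkl","rb")); B=cams.capture("top")
for n,c,z in(("before z.057",A,.057),("after z.057",B,.057)):
    o=[]
    for x in(-.014,-.003,0.,.003):
        P=np.array([np.r_[R@[x,y]+t,z] for y in ys]); q=proj(c,P).astype(np.float32)
        v=cv2.remap(c["frame"],q[:,0].reshape(1,-1),q[:,1].reshape(1,-1),cv2.INTER_LINEAR)[0]
        o.append(v)
    for i,y in enumerate(ys): print(n,round(y,3),[tuple(int(k) for k in v[i]) for v in o])
E
```

```text
before z.057 0.16 [(159, 174, 187), (157, 173, 186), (159, 173, 186), (159, 175, 187)]
before z.057 0.162 [(160, 174, 187), (157, 173, 186), (160, 175, 187), (159, 174, 186)]
before z.057 0.164 [(159, 174, 186), (157, 172, 186), (158, 173, 186), (159, 173, 186)]
before z.057 0.166 [(159, 174, 187), (158, 173, 185), (158, 173, 186), (158, 172, 185)]
before z.057 0.168 [(162, 176, 190), (158, 173, 185), (159, 173, 186), (158, 172, 185)]
before z.057 0.17 [(160, 175, 187), (157, 171, 184), (158, 173, 185), (158, 173, 186)]
before z.057 0.172 [(159, 174, 187), (152, 167, 179), (156, 170, 182), (159, 174, 187)]
before z.057 0.174 [(159, 175, 187), (141, 156, 167), (147, 161, 174), (150, 165, 178)]
before z.057 0.176 [(159, 175, 188), (122, 136, 145), (130, 142, 152), (137, 150, 161)]
before z.057 0.178 [(159, 174, 187), (104, 115, 122), (111, 121, 130), (119, 131, 140)]
before z.057 0.18 [(158, 174, 187), (96, 104, 112), (99, 108, 116), (108, 118, 126)]
before z.057 0.182 [(157, 173, 186), (107, 114, 123), (102, 111, 120), (108, 117, 126)]
before z.057 0.184 [(158, 173, 185), (122, 130, 1
[... 2856 characters left out ...]
]
after z.057 0.198 [(99, 109, 117), (59, 106, 141), (60, 114, 155), (63, 116, 157)]
after z.057 0.2 [(84, 92, 99), (58, 108, 145), (62, 119, 164), (66, 123, 167)]
after z.057 0.202 [(65, 72, 77), (54, 102, 137), (60, 116, 158), (63, 120, 163)]
after z.057 0.204 [(42, 46, 51), (48, 86, 117), (55, 103, 139), (55, 107, 145)]
after z.057 0.206 [(35, 37, 38), (40, 65, 87), (44, 78, 107), (43, 83, 112)]
after z.057 0.208 [(33, 32, 32), (32, 44, 54), (39, 56, 72), (33, 54, 72)]
after z.057 0.21 [(32, 32, 33), (33, 36, 41), (34, 40, 50), (32, 39, 47)]
after z.057 0.212 [(36, 38, 41), (40, 40, 43), (40, 41, 46), (39, 39, 43)]
after z.057 0.214 [(53, 54, 57), (50, 52, 54), (51, 52, 53), (50, 50, 53)]
```

The top-view profile puts the board's front at about 188.5 mm and the plunger's original face at about 182.5 mm. That is about 6 mm of travel, which matches the stall I felt. The stick lies in its rack, and everything in view is where it was.

```bash
python3 -c "
from station import r
print(r.finish_job())"
```

```text
the job is handed in; nothing more can be done
None
```

The board is against the length stop with the plunger home (about 6 mm of travel, by feel and by sight), the push stick is back in its rack, and the job is handed in after about 22 s; no verdict came back.

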